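Pin the tube shuttle and click it into the reader notch

ROBOT

A 7-joint arm with a two-finger parallel gripper is mounted at the origin on the work surface. World frame = base frame: x ahead of the robot, y to its left, z up, the work surface at z = 0. Lengths are in mm, angles in rad, forces in N, time in s.
With the tool pointing down it reaches from about 400 to 875 mm from the base axis. Payload 4.4 kg.
Tool frame: the origin (TCP) lies at the very end of the fingers, on their centre line; the grasp point (between the pads) lies 19 mm behind it (grip_depth is the distance from the TCP to the grasp point, in mm); z points along the fingers, y is the line along which they close (so a half turn about z gives the same grasp; the last joint's range is limited). The gripper opens to 85 mm and grips with 20 to 120 N. Pads are 22 mm wide; open, the fingers measure 114 mm over their backs; the gripper's body (76 mm by 85 mm) begins 54 mm behind the grasp point. The pads swing forward as they close: fully open they stand 13 mm farther back than shut.
Start: joints at [1.077, 0.628, 0.038, 1.517, -0.027, 0.996, -0.02], TCP at [269.694, -591.425, 231.313] pointing down, gripper open.
Joint ranges: [-3.06, 3.06], [-0.37, 2.12], [-1.25, 1.32], [0.18, 2.47], [-1.1, 4.24], [0.23, 1.98], [-2.94, 2.94]. Speed limits (rad/s): [2.57, 2.57, 3.14, 3.14, 3.14, 3.14, 3.14].

INTERFACE

Orientations are given as a unit quaternion [w, x, y, z].
In Python, from bench import observe, get_image, hand_in, recognise, tip_of, grip_depth gives the robot as it stands.
- The arm moves only by the tool servo_tool, never from a script. Its argument "targets" is a list of rows, each an object of numbers: "hand": the closure in counts, from 0 (fully open) to 255 (shut); "dx", "dy", "dz": the shift along the tool's x, y, z in mm; "rx", "ry", "rz": the turn, a rotation vector about the tool's x, y, z in degrees. A call has 1 to 12 rows; each row is the pose to reach, as a shift and turn from the pose commanded when the call began, along the tool's axes at that moment; what a row does not reach only later rows make up. A row lasts 1/12 s, in which the tool goes at most 41.7 mm and 7.16 degrees, less where a joint would pass 70% of its speed; a pose out of reach is approached as far as the arm can. A call with a gripper value outside its range is refused whole. The fingers move at their own pace and stop on an object; "grip_force" is the grip in N (left out, the last holds). Time passes only in rows, so rows that repeat a pose let the fingers close. It gives the time, the measured TCP pose, the force, the opening and the grip force at its end, in the units of the state.
- observe(): the state, without advancing time (a new reading comes with each control period).
- get_image(name): name is "side" or "top" or "wrist"; returns a dict with "color" (384x512x3 uint8, blue, green, red), "range_z" (384x512 float32, mm along the optical axis (not along the pixel's ray), 0 where there is no reading), "K" (3x3 intrinsics, pixels), "D" ([k1, k2, p1, p2, k3] as OpenCV has them; the pictures are not rectified), "world_to_cam" (4x4, takes a point from world to camera coordinates). Camera axes: x right, y down, z forward; pixel columns grow to the right and rows downward; lengths in mm; the calibration is good to about 2 mm. A picture is of the moment at which its call begins.
- hand_in(): hands the job in; it is judged then, once.
Trained networks look in the newest picture that a camera, given by its name, has taken for a name from the list of things; names that differ only in an ending like _2 or _b are one class to them, and where a whole thing is asked for, a point or a joint stands for the part that bears it (a point fixed in the world has none). Each returns a list of dicts, best first, with "conf" (0 to 1); they miss things now and then, are a little off and sometimes report something else, mostly with a low value. They report only what shows in the picture. A call takes as long as a camera call.
- recognise(camera, thing): "location" ([x, y, z] in mm, in the coordinates of the camera as it stood for that picture, good to about 4 mm: the middle of the surface that is visible of it).
- tip_of(camera, thing): "location" ([x, y, z] in mm, in the coordinates of the camera as it stood for that picture, good to about 4 mm: a listed point, or the origin of a listed thing).
The state is a dict: "time": time; "joint_positions": joint angles; "dq": joint speeds; "joint_efforts": joint torques, N m; "tcp_pos": TCP position; "orientation": TCP orientation; "force": force on the tool from outside, world axes, zero at the start; "wrist_torque": the same for the moment, N m; "opening": opening from 0.0 (shut) to 1.0 (fully open); "grasp_force": force on a finger pad.
Only numpy, scipy, OpenCV 4.12 (cv2) and the standard library are available. Lean on these libraries where they do the work, as an engineer would, in place of code of your own. Each camera call takes 0.05 s, during which the arm holds its last target. There are 200 camera calls.

TASK

The pull bar of the sample tube shuttle is not coupled: take the red-knobbed pin from its green holder and push it down through the fork and lug holes until its collar sits fully home on the fork, and let go of it before the shuttle is moved. Then grip the black post of the pull bar and slide the shuttle along its rail towards the white reader until the spring ball clicks into the notch beside the tube; do not run past the notch. Finish still gripping the post, with the shuttle resting in the notch, and leave everything else on the bench where it stands.

Things in the scene. Friction and masses are not known exactly. Their poses are not given: they have to be found in the camera images.
- rail: Tube shuttle rail, fixed on the bench: grey base 64 mm wide, 460 mm long, a steel bar on it whose top is at height 26. Origin under the middle on the bench top; its y axis runs along the rail in the direction in which the shuttle must be slid, x across it (towards the side where the reader stands), z up. Its place and turn vary.
- tube_notch (a point): Middle of the notch on the carriage side facing the reader: 22 mm from the rail axis, height 40, level with the tube along the rail. The notch is the gap between two upright steel rollers of 5 mm radius centred 6 mm before and behind it. Axes as the rail's.
- index_mark (a point): The reader's index point, 22 mm from the rail axis, height 40, axes as the rail's: when tube_notch is level with it along the rail (y), the spring ball lies in the notch. A red line on top of the reader's metal nose shows it. The ball resists with 4 to 7 N when the first roller meets it (12 mm before), gives way at 6 mm before and pulls in; 6 mm past the notch it is lost again.
- reader: Tube reader, fixed: a metal nose 50 mm long along the rail, 46 high, beginning 35 mm from the rail axis; behind it a white box 60 mm long, 70 high, from 70 to 120 mm off the axis. Origin on the bench top, 75 mm from the rail axis (towards rail +x), level with the index line; axes as the rail's. Its place along the rail varies.
- fork_hole (a point): Centre of the hole in the top face of the yellow fork, height 58; hole 11.2 mm wide with a chamfer. The fork is 34 mm across the rail by 30 along it, with two plates 6 mm thick (heights 30 to 36 and 52 to 58); the lug between them (40 to 48) has the same hole. 70 mm ahead (rail +y) of the tube. Axes as the rail's.
- lug_hole (a point): Centre of the hole in the top face of the carriage's aluminium lug (height 48), straight under fork_hole at the start.
- grip_post (a point): Top centre of the black grip post on the pull bar, 85 mm ahead (rail +y) of the fork hole. Post 14 mm along the rail, 24 mm across it; it rises from the yellow bar (22 mm wide, top at height 44) to height 88, where this point lies. Axes as the rail's. With the pin in, the carriage follows the post with about 1 mm play either way.
- pin: Loose headed pin, 30 g, upright in the holder at the start. Origin at the lower tip, z up the pin: steel shank 10 mm diameter, 26 mm long with a chamfered tip; collar 20 mm diameter from 26 to 30; red knob 14 mm diameter from 30 to 52 to grip it by.
- pin_collar (a point): On the pin's axis at the underside of its collar, 26 mm above the tip; it meets fork_hole when the pin is home.
- pin_holder: Green block 44 x 44 x 30 mm, fixed, with a 12 mm hole that holds the pin, collar on its top face. Origin under its centre. It trades places with the vial and the cup.
- control_vial: Amber vial, 28 mm diameter, 50 tall, loose; leave it. Origin under its centre.
- specimen_cup: White open cup, 52 mm diameter, 50 tall, loose; leave it. Origin under its centre.
- reagent_bottle: White bottle, 52 mm diameter, 110 tall, loose; leave it. Origin under its centre.
- swab_box: Pink box 100 x 75 x 60 mm, loose; leave it. Origin under its centre.
- marker: Marker pen lying, about 113 mm long, 13 thick, loose; leave it. Origin under its middle, length along its x.
- stain_jar: Green jar, 60 mm diameter, 70 tall, loose; leave it. Origin under its centre.
- carriage: Blue carriage, 44 x 44 mm, heights 28 to 48, with a blood tube fixed upright on it (purple cap 17 mm wide, top at height 114). Slides along the rail (rail +y) with about 1.5 N friction; it starts 120 to 200 mm before the notch and can run on past it. Origin on the rail axis under the tube, height 26; axes as the rail's.
- pull_bar: Yellow pull bar with the fork and the black post. Until pinned it can slide 30 mm out of the carriage along rail +y (0.6 N), which misaligns the holes; at the start they are aligned. With the pin in, the carriage follows it with about 1 mm play either way. Origin on the hole's axis at height 26; axes as the rail's.

How it is judged:
By the outcome, as a careful person would: the job done as asked, in the order asked, and still so for the second after the job is handed in, while the arm keeps its last pose, push and grip.
It also fails if it takes over 56 s, if anything falls off the work surface, if the arm or the gripper's body presses on something with over 40 N, if the wrist force passes 120 N, or if a joint passes its speed limit or range.

## Working session

There is one attempt and no reset: what is moved stays moved. The work goes in short steps, Python scripts to look and compute and a tool call to move; the robot and the scene stay as the last step left them, time stands still between calls to the robot, and variables do not carry over. Pictures are saved under pics/ and viewed, at most 10 in all, crops included, and the job is handed in when it is done.

Besides the shell and the picture viewer there is one more tool, called after ">>>" as name(argument=value, ...) on one line, values as JSON. servo_tool: Moves the arm, as the interface text tells. Its arguments: {"type":"object","properties":{"targets":{"type":"array","items":{"type":"object","properties":{"hand":{"type":"number"},"dx":{"type":"number"},"dy":{"type":"number"},"dz":{"type":"number"},"rx":{"type":"number"},"ry":{"type":"number"},"rz":{"type":"number"}}}},"grip_force":{"type":"number"}},"required":["targets"]}

```bash
mkdir -p pics; cat > h.py <<'E'
import numpy as np, cv2
from bench import *
from scipy.spatial.transform import Rotation as R
def toW(im,p):
    return (np.linalg.inv(im["world_to_cam"])@np.r_[p,1])[:3]
def tool():
    s=observe();q=s["orientation"];return np.array(s["tcp_pos"]),R.from_quat([q[1],q[2],q[3],q[0]])
E
python3 - <<'E'
from h import *
ims=[]
for c in("top","side"):
    im=get_image(c);ims.append(im["color"])
    for t in["pin","pin_collar","pin_holder","fork_hole","grip_post","index_mark","tube_notch","carriage","reader","rail","control_vial","specimen_cup","reagent_bottle","swab_box","stain_jar","marker"]:
        for r in tip_of(c,t)[:2]:print(c,t,round(r["conf"],2),toW(im,r["location"]).round(0))
cv2.imwrite("pics/top.png",ims[0]);cv2.imwrite("pics/side.png",ims[1])
s=observe();print(s["time"],s["tcp_pos"],s["orientation"],grip_depth, tool()[1].as_matrix().round(3))
E
```

```text
top pin 0.56 [455.  15.   5.]
top pin_collar 0.55 [453.   8.  26.]
top pin_holder 0.55 [453.  16.   2.]
top fork_hole 0.78 [ 625. -112.   62.]
top grip_post 0.97 [614. -34.  84.]
top index_mark 0.69 [637. -17.  38.]
top index_mark 0.55 [ 449. -382.    2.]
top tube_notch 0.9 [ 642. -182.   42.]
top tube_notch 0.3 [ 623. -183.   27.]
top carriage 0.97 [ 624. -183.   23.]
top reader 0.74 [684. -11.   1.]
top rail 0.59 [618. -50.   0.]
top rail 0.19 [441. 343.   3.]
top control_vial 0.45 [447. 151.   1.]
top reagent_bottle 0.76 [555. 347.  -4.]
top swab_box 0.7 [ 449. -382.    0.]
top stain_jar 0.84 [639. 295.  -1.]
top marker 0.56 [436. 345.   4.]
top marker 0.29 [ 622. -184.   30.]
side pin 0.49 [455.  13.   4.]
side pin_collar 0.65 [550. 348.   3.]
side pin_collar 0.64 [ 454. -168.    1.]
side pin_holder 0.75 [612. -29.  88.]
side pin_holder 0.68 [455.   8.   0.]
side fork_hole 0.81 [ 617. -115.   57.]
side grip_post 0.98 [613. -26.  90.]
side index_mark 0.69 [631. -19.  42.]
side tube_notch 0.8 [ 646. -185.   42.]
side carriage 0.92 [ 627. -179.   30.]
side reader 0.52 [445. 153.   5.]
side rail 0.68 [615. -52.   0.]
side control_vial 0.63 [611. -26.  89.]
side control_vial 0.53 [442. 149.   3.]
side specimen_cup 0.98 [ 456. -168.    3.]
side specimen_cup 0.56 [457.   9.   6.]
side reagent_bottle 0.95 [553. 347.  -1.]
side swab_box 0.67 [ 446. -382.   -1.]
side stain_jar 0.67 [641. 289.   1.]
side marker 0.94 [434. 345.  -3.]
1.7 [ 269.69649473 -591.40908688  231.30183913] [-1.16682140e-05  9.77206028e-01  2.12293142e-01  2.19251294e-05] 18.700000000000003 [[ 0.91   0.415  0.   ]
 [ 0.415 -0.91   0.   ]
 [ 0.    -0.    -1.   ]]
```

View pictures.

View pics/top.png

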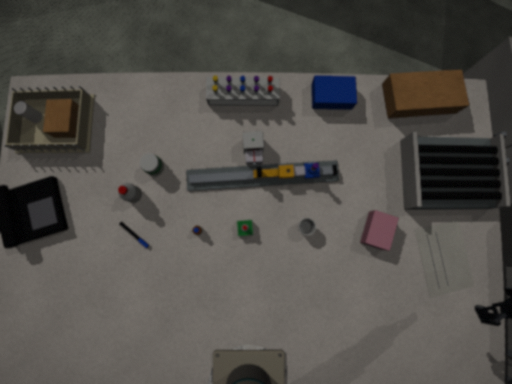

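View pics/side.png

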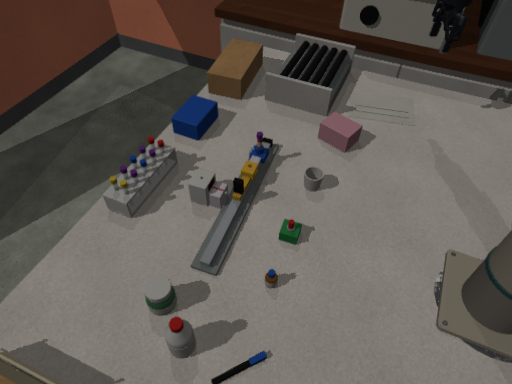

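The top picture shows the pin in the green holder at (245,229), the rail from (187,180) to (338,170), the reader at (254,147) and the purple-capped tube at about (313,168). The side picture agrees: holder (290,232), black post (239,186). I'll move above the pin with the tool y along the rail.

>>> servo_tool(targets=[{"dx": 418,"dy": -471,"dz": 20,"rz": 20,"hand": 60},{"dx": 418,"dy": -471,"dz": 20,"rz": 20,"hand": 60},{"dx": 418,"dy": -471,"dz": 20,"rz": 20,"hand": 60},{"dx": 418,"dy": -471,"dz": 20,"rz": 20,"hand": 60},{"dx": 418,"dy": -471,"dz": 20,"rz": 20,"hand": 60},{"dx": 418,"dy": -471,"dz": 20,"rz": 20,"hand": 60},{"dx": 418,"dy": -471,"dz": 20,"rz": 20,"hand": 60},{"dx": 418,"dy": -471,"dz": 20,"rz": 20,"hand": 60},{"dx": 418,"dy": -471,"dz": 20,"rz": 20,"hand": 60},{"dx": 418,"dy": -471,"dz": 20,"rz": 20,"hand": 60},{"dx": 418,"dy": -471,"dz": 20,"rz": 20,"hand": 60},{"dx": 418,"dy": -471,"dz": 20,"rz": 20,"hand": 60}])

```text
$.targets[0]: bad value
```

>>> servo_tool(targets=[{"dx": 26,"dy": -29,"dz": 0,"rz": 2,"hand": 60},{"dx": 52,"dy": -58,"dz": 2,"rz": 4,"hand": 60},{"dx": 78,"dy": -88,"dz": 4,"rz": 6,"hand": 60},{"dx": 104,"dy": -117,"dz": 6,"rz": 8,"hand": 60},{"dx": 130,"dy": -147,"dz": 8,"rz": 10,"hand": 60},{"dx": 156,"dy": -176,"dz": 10,"rz": 12,"hand": 60},{"dx": 182,"dy": -205,"dz": 12,"rz": 14,"hand": 60},{"dx": 208,"dy": -235,"dz": 14,"rz": 16,"hand": 60},{"dx": 234,"dy": -264,"dz": 16,"rz": 18,"hand": 60},{"dx": 260,"dy": -294,"dz": 18,"rz": 19,"hand": 60},{"dx": 286,"dy": -323,"dz": 20,"rz": 20,"hand": 60},{"dx": 312,"dy": -352,"dz": 20,"rz": 20,"hand": 60}])

```text
$.targets[0]: bad value
```

>>> servo_tool(targets=[{"dx": 26,"dy": -29,"dz": 0,"rx": 0,"ry": 0,"rz": 2,"hand": 60}])

```text
time: 1.78
tcp_pos: [276.9, -561.1, 231.1]
orientation: [0.003, 0.982, 0.191, -0.002]
force: [-0.3, -1.7, 0.1]
opening: 0.879
grasp_force: 0.0
```

>>> servo_tool(targets=[{"dx": 377,"dy": -455,"dz": 20,"rx": 0,"ry": 0,"rz": 18,"hand": 60},{"dx": 377,"dy": -455,"dz": 20,"rx": 0,"ry": 0,"rz": 18,"hand": 60},{"dx": 377,"dy": -455,"dz": 20,"rx": 0,"ry": 0,"rz": 18,"hand": 60},{"dx": 377,"dy": -455,"dz": 20,"rx": 0,"ry": 0,"rz": 18,"hand": 60},{"dx": 377,"dy": -455,"dz": 20,"rx": 0,"ry": 0,"rz": 18,"hand": 60},{"dx": 377,"dy": -455,"dz": 20,"rx": 0,"ry": 0,"rz": 18,"hand": 60},{"dx": 377,"dy": -455,"dz": 20,"rx": 0,"ry": 0,"rz": 18,"hand": 60},{"dx": 377,"dy": -455,"dz": 20,"rx": 0,"ry": 0,"rz": 18,"hand": 60},{"dx": 377,"dy": -455,"dz": 20,"rx": 0,"ry": 0,"rz": 18,"hand": 60},{"dx": 377,"dy": -455,"dz": 20,"rx": 0,"ry": 0,"rz": 18,"hand": 60},{"dx": 377,"dy": -455,"dz": 20,"rx": 0,"ry": 0,"rz": 18,"hand": 60},{"dx": 377,"dy": -455,"dz": 20,"rx": 0,"ry": 0,"rz": 18,"hand": 60}])

```text
time: 2.78
tcp_pos: [429.0, -74.8, 214.7]
orientation: [0.0, 0.999, 0.039, 0.001]
force: [1.0, -0.1, 0.2]
opening: 0.764
grasp_force: 0.0
```

```bash
python3 - <<'E'
from h import *
im=get_image("wrist")
for t in["pin","pin_collar","pin_holder","fork_hole","grip_post","carriage","reader"]:
    for r in tip_of("wrist",t)[:2]:print(t,round(r["conf"],2),toW(im,r["location"]).round(1))
cv2.imwrite("pics/w1.png",im["color"]);p,r=tool();print(p,r.as_matrix().round(3));print(np.linalg.inv(im["world_to_cam"]).round(2))
E
```

```text
pin 0.8 [454.3  13.4   0.5]
pin_holder 0.59 [456.2  16.2  -0.7]
pin_holder 0.37 [ 460.6 -164.1    3.5]
[428.17043355 -78.39177472 214.52126589] [[ 0.997  0.075  0.   ]
 [ 0.075 -0.997 -0.001]
 [ 0.     0.001 -1.   ]]
[[ 8.0000e-02 -9.5000e-01 -3.1000e-01  5.0938e+02]
 [-1.0000e+00 -7.0000e-02 -3.0000e-02 -6.7140e+01]
 [ 0.0000e+00  3.1000e-01 -9.5000e-01  3.5737e+02]
 [ 0.0000e+00  0.0000e+00  0.0000e+00  1.0000e+00]]
```

View pics/w1.png

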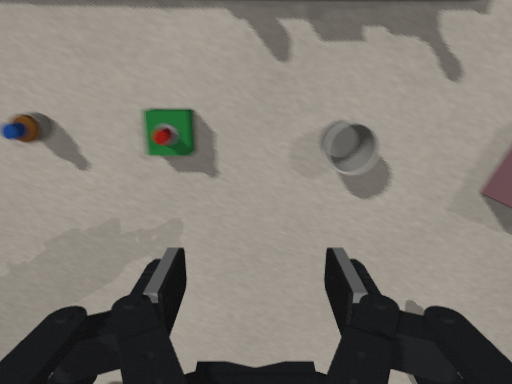

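The wrist picture shows the red knob at (163,136) on its green holder, with the vial at (20,128) and the cup at (348,147). I'll measure the knob from range.

```bash
cat >> h.py <<'E'
def cloud(im):
    h,w=im["range_z"].shape
    u,v=np.meshgrid(np.arange(w),np.arange(h))
    n=cv2.undistortPoints(np.stack([u,v],-1).reshape(-1,1,2).astype(np.float64),im["K"],im["D"]).reshape(h,w,2)
    z=im["range_z"]; c=np.stack([n[...,0]*z,n[...,1]*z,z,np.ones_like(z)],-1)
    return (c@np.linalg.inv(im["world_to_cam"]).T)[...,:3]
def hsv(im): return cv2.cvtColor(im["color"],cv2.COLOR_BGR2HSV).astype(int)
def red(im):
    h=hsv(im); return ((h[...,0]<8)|(h[...,0]>172))&(h[...,1]>150)&(h[...,2]>60)&(im["range_z"]>0)
def stat(P,lo,hi):
    P=P[(P[:,2]>lo)&(P[:,2]<hi)]
    return len(P),((P.min(0)+P.max(0))/2).round(1),np.median(P,0).round(1)
E
python3 - <<'E'
from h import *
im=get_image("wrist");P=cloud(im)
m=red(im);Q=P[m];Q=Q[np.hypot(Q[:,0]-455,Q[:,1]-12)<30];print(Q[:,2].min(),Q[:,2].max(),stat(Q,50,62),stat(Q,30,50))
h=hsv(im);g=(h[...,0]>45)&(h[...,0]<80)&(h[...,1]>120);Q=P[g];print(stat(Q,25,34))
print(tool()[0])
E
```

```text
35.724090324070005 57.51969567763871 (191, array([456.3,  12.1,  53.9]), array([456.4,  11.5,  55.8])) (59, array([456.9,  10.1,  42.8]), array([459.8,   7.2,  43.6]))
(1573, array([456.3,  12.6,  28.7]), array([459.1,  10.1,  29.9]))
[428.16283279 -78.33642036 214.49053692]
```

>>> servo_tool(targets=[{"dx": 13,"dy": -33,"dz": 20,"rx": 0,"ry": 0,"rz": 0,"hand": 60},{"dx": 26,"dy": -66,"dz": 40,"rx": 0,"ry": 0,"rz": 0,"hand": 60},{"dx": 34.5,"dy": -88,"dz": 70,"rx": 0,"ry": 0,"rz": 0,"hand": 60},{"dx": 34.5,"dy": -88,"dz": 105,"rx": 0,"ry": 0,"rz": 0,"hand": 60},{"dx": 34.5,"dy": -88,"dz": 134,"rx": 0,"ry": 0,"rz": 0,"hand": 60},{"dx": 34.5,"dy": -88,"dz": 134,"rx": 0,"ry": 0,"rz": 0,"hand": 60},{"dx": 34.5,"dy": -88,"dz": 134,"rx": 0,"ry": 0,"rz": 0,"hand": 60}])

```text
time: 3.82
tcp_pos: [454.9, 12.5, 79.7]
orientation: [0.0, 0.999, 0.038, -0.002]
force: [0.1, -0.4, 0.4]
opening: 0.766
grasp_force: 0.0
```

```bash
python3 - <<'E'
from h import *
im=get_image("wrist");P=cloud(im)
m=red(im);Q=P[m];Q=Q[np.hypot(Q[:,0]-455,Q[:,1]-12)<30];print(Q[:,2].min(),Q[:,2].max(),stat(Q,50,62))
h=hsv(im);y=(h[...,0]>18)&(h[...,0]<34)&(h[...,1]>140)&(h[...,2]>60);Q=P[y];print("yellow",stat(Q,54,62))
p,r=tool();print(p,(r.inv().apply(np.array([456,12,35])-p)).round(1))
cv2.imwrite("pics/w2.png",im["color"])
E
```

```text
34.807037005130525 57.945011927397644 (498, array([456.8,  12.9,  54. ]), array([457.7,  13. ,  55.8]))
yellow (2, array([451.9,  16.5,  55.7]), array([451.9,  16.5,  55.7]))
[456.18299495  12.58842655  80.93427832] [-0.2  0.6 45.9]
```

View pics/w2.png

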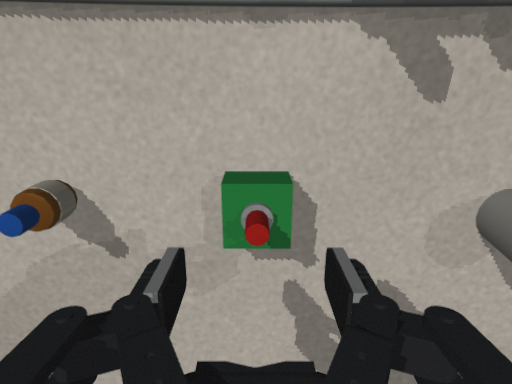

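The knob at (257,234) is centred between the fingers. I'll descend and grip it.

>>> servo_tool(grip_force=40, targets=[{"dx": 0,"dy": 0,"dz": 25,"rx": 0,"ry": 0,"rz": 0,"hand": 60},{"dx": 0,"dy": 0,"dz": 44.5,"rx": 0,"ry": 0,"rz": 0,"hand": 60},{"dx": 0,"dy": 0,"dz": 44.5,"rx": 0,"ry": 0,"rz": 0,"hand": 100},{"dx": 0,"dy": 0,"dz": 44.5,"rx": 0,"ry": 0,"rz": 0,"hand": 255},{"dx": 0,"dy": 0,"dz": 44.5,"rx": 0,"ry": 0,"rz": 0,"hand": 255},{"dx": 0,"dy": 0,"dz": 44.5,"rx": 0,"ry": 0,"rz": 0,"hand": 255},{"dx": 0,"dy": 0,"dz": 44.5,"rx": 0,"ry": 0,"rz": 0,"hand": 255},{"dx": 0,"dy": 0,"dz": 44.5,"rx": 0,"ry": 0,"rz": 0,"hand": 255},{"dx": 0,"dy": 0,"dz": 44.5,"rx": 0,"ry": 0,"rz": 0,"hand": 255},{"dx": 0,"dy": 0,"dz": 44.5,"rx": 0,"ry": 0,"rz": 0,"hand": 255}])

```text
time: 4.7
tcp_pos: [457.6, 13.1, 37.6]
orientation: [0.0, 0.999, 0.039, 0.002]
force: [-0.6, -2.2, 7.7]
opening: 0.145
grasp_force: 38.9
```

>>> servo_tool(targets=[{"dx": 0,"dy": 0,"dz": -15,"rx": 0,"ry": 0,"rz": 0,"hand": 255},{"dx": 0,"dy": 0,"dz": -45,"rx": 0,"ry": 0,"rz": 0,"hand": 255},{"dx": 10,"dy": 13,"dz": -80,"rx": 0,"ry": 0,"rz": 0,"hand": 255},{"dx": 30,"dy": 38,"dz": -105,"rx": 0,"ry": 0,"rz": 0,"hand": 255},{"dx": 54,"dy": 68,"dz": -113,"rx": 0,"ry": 0,"rz": 0,"hand": 255},{"dx": 78,"dy": 99,"dz": -113,"rx": 0,"ry": 0,"rz": 0,"hand": 255},{"dx": 102,"dy": 131,"dz": -113,"rx": 0,"ry": 0,"rz": 0,"hand": 255},{"dx": 102,"dy": 131,"dz": -113,"rx": 0,"ry": 0,"rz": 0,"hand": 255},{"dx": 102,"dy": 131,"dz": -113,"rx": 0,"ry": 0,"rz": 0,"hand": 255},{"dx": 102,"dy": 131,"dz": -113,"rx": 0,"ry": 0,"rz": 0,"hand": 255}])

```text
time: 5.53
tcp_pos: [567.3, -108.5, 149.1]
orientation: [-0.0, 0.999, 0.039, -0.0]
force: [0.3, -0.4, 0.1]
opening: 0.147
grasp_force: 39.3
```

```bash
python3 - <<'E'
from h import *
im=get_image("wrist");P=cloud(im);h=hsv(im)
for t in["fork_hole","grip_post","pin_collar","tube_notch","index_mark","carriage"]:
    for r in tip_of("wrist",t)[:1]:print(t,round(r["conf"],2),toW(im,r["location"]).round(1))
y=(h[...,0]>15)&(h[...,0]<34)&(h[...,1]>140)&(h[...,2]>60);Q=P[y]
for lo,hi in((54,62),(40,48)):
    q=Q[(Q[:,2]>lo)&(Q[:,2]<hi)]; 
    print(lo,len(q),cv2.minAreaRect(q[:,:2].astype(np.float32)))
p,r=tool();print(p);v=r.as_matrix();print(v.round(3))
cv2.imwrite("pics/w3.png",im["color"])
E
```

```text
fork_hole 0.62 [ 618.5 -112.1   54.5]
grip_post 0.89 [612.8 -31.2  86.2]
pin_collar 0.96 [ 565.2 -103.8  141. ]
tube_notch 0.69 [ 457.3 -162.6    2.5]
index_mark 0.74 [633.8 -18.7  40.3]
carriage 0.8 [ 630.2 -185.6   23.7]
54 2750 ((616.3717651367188, -75.30366516113281), (34.120487213134766, 104.6171646118164), 4.129763603210449)
40 2074 ((618.81787109375, -69.94947814941406), (26.95292091369629, 116.08523559570312), 6.337224960327148)
[ 567.77655018 -108.07663092  149.04558937]
[[ 0.997  0.08  -0.   ]
 [ 0.08  -0.997  0.   ]
 [-0.    -0.    -1.   ]]
```

View pics/w3.png

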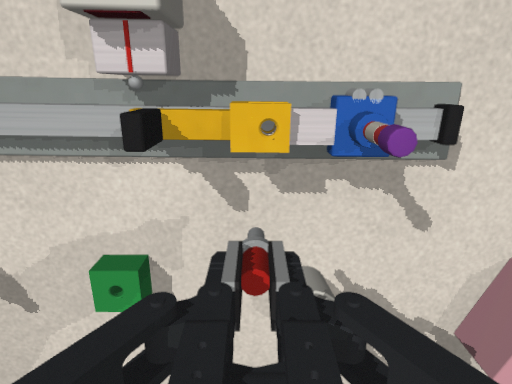

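The picture shows the fork hole at (268,127), the rollers at (360,95) and (376,95), the red index line at (128,45), and the pin between the fingers with its tip at about (256,232). The empty holder hole at (116,291) gives a check on the calibration.

```bash
cat >> h.py <<'E'
def onplane(im,uv,z):
    n=cv2.undistortPoints(np.array([[uv]],float),im["K"],im["D"])[0,0]
    T=np.linalg.inv(im["world_to_cam"]);d=T[:3,:3]@np.r_[n,1];o=T[:3,3]
    return (o+d*(z-o[2])/d[2])[:2].round(1)
def proj(im,p):
    T=im["world_to_cam"];return cv2.projectPoints(np.array([p],float),cv2.Rodrigues(T[:3,:3])[0],T[:3,3],im["K"],im["D"])[0][0,0].round(1)
E
python3 - <<'E'
from h import *
im=get_image("wrist");P=cloud(im);h=hsv(im)
y=((h[...,0]>15)&(h[...,0]<34)&(h[...,1]>140)&(h[...,2]>60)).astype(np.uint8)
sub=y[100:156,228:294]
hole=1-sub[12:42,22:60];n,l,s,c=cv2.connectedComponentsWithStats(hole);print(s[1:],c[1:]+[250,112])
i=1+np.argmax(s[1:,4]);uv=c[i]+[250,112];print("hole",uv,onplane(im,uv,58))
m=np.zeros(y.shape,bool);m[95:160,225:300]=1;Q=P[m&(abs(P[...,2]-58)<1.5)&(y>0)];print("fork top",cv2.minAreaRect(Q[:,:2].astype(np.float32)),Q.mean(0))
g=im["color"][275:305,100:132].max(2);d=(g<60).astype(np.uint8);n,l,s,c=cv2.connectedComponentsWithStats(d);print(s[1:],c[1:]+[100,275],[onplane(im,k+[100,275],30) for k in c[1:]])
p,r=tool();print(p)
for dz in(27,31):print("tip pred",proj(im,r.apply([0,0,dz])+p))
for uv in((360,94),(376,94),):print("roller",onplane(im,uv,48))
for uv in((126,22),(129,71)):print("line",onplane(im,uv,46))
cv2.imwrite("pics/w3c.png",cv2.resize(im["color"][90:310,90:310],(660,660)[:2] if 0 else (600,600),interpolation=cv2.INTER_CUBIC))
E
```

```text
[[ 11   9  16  15 168]] [[268.68452381 127.92857143]]
hole [268.68452381 127.92857143] [ 619.9 -112.4]
fork top ((618.6701049804688, -106.42886352539062), (34.14077377319336, 42.17597961425781), 3.7074782848358154) [ 619.25393223 -105.92469033   57.9729464 ]
[[14 12  8  6 16]
 [14 18  1  1  1]] [[117.625 290.   ]
 [114.    293.   ]] [array([458.2,  11.2]), array([454.7,  14.6])]
[ 567.83892142 -108.27464651  149.01879712]
tip pred [257.5 234.4]
tip pred [257.4 231.4]
roller [ 647.2 -175. ]
roller [ 648.  -186.2]
line [679.8 -12. ]
line [649.4 -12.5]
```

View pics/w3c.png

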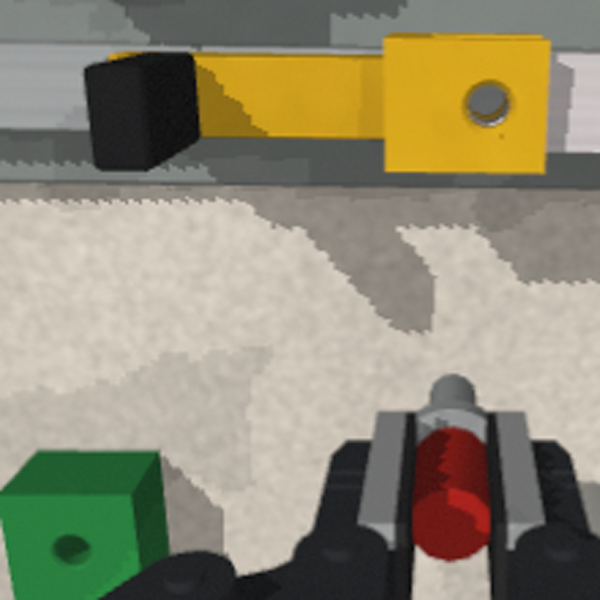

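>>> servo_tool(targets=[{"dx": 25,"dy": 4,"dz": 15,"rx": 0,"ry": 0,"rz": 0,"hand": 255},{"dx": 51.5,"dy": 9,"dz": 30,"rx": 0,"ry": 0,"rz": 0,"hand": 255},{"dx": 51.5,"dy": 9,"dz": 45,"rx": 0,"ry": 0,"rz": 0,"hand": 255},{"dx": 51.5,"dy": 9,"dz": 45,"rx": 0,"ry": 0,"rz": 0,"hand": 255},{"dx": 51.5,"dy": 9,"dz": 45,"rx": 0,"ry": 0,"rz": 0,"hand": 255},{"dx": 51.5,"dy": 9,"dz": 45,"rx": 0,"ry": 0,"rz": 0,"hand": 255}])

```text
time: 6.43
tcp_pos: [619.5, -113.8, 104.4]
orientation: [0.0, 0.999, 0.039, -0.0]
force: [0.2, 0.3, -0.1]
opening: 0.145
grasp_force: 39.3
```

```bash
python3 - <<'E'
from h import *
im=get_image("wrist");p,r=tool();print(p)
print("hole",proj(im,[619.9,-112.4,58]),"tip",proj(im,p+r.apply([0,0,33])))
u,v=proj(im,[619.9,-112.4,58]).astype(int)
a=im["color"][v-60:v+60,u-60:u+60]
s=get_image("side");u2,v2=proj(s,[619.9,-112.4,65]).astype(int);b=s["color"][v2-30:v2+30,u2-30:u2+30]
print("crop origin",u-60,v-60,"x5")
cv2.imwrite("pics/w4.png",cv2.resize(a,(600,600),interpolation=cv2.INTER_CUBIC))
E
```

```text
[ 619.81596607 -113.92070967  104.85516346]
hole [254.7 220.1] tip [257.3 229.7]
crop origin 194 160 x5
```

View pics/w4.png

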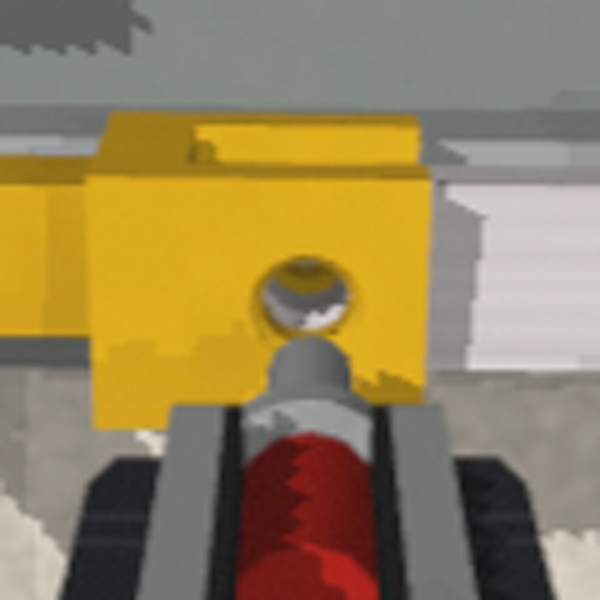

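The crop shows the hole at crop (304,298), which is pixel (254.8,219.6), and the shank tip around crop (310,350), so the tip sits about 0.8 mm to the right. I'll check the x offset by range.

```bash
python3 - <<'E'
from h import *
im=get_image("wrist");P=cloud(im);p,r=tool();print(p)
for v in range(225,246,2):print(v,P[v,256].round(1),im["color"][v,256])
Rz=red(im);Q=P[Rz&(P[...,2]>100)];print("knob",stat(Q,115,130),Q[:,2].max())
for dz,rad in((33.6,3.5),(32.4,5),(7.6,10),(3.6,10),(-18.4,7)):
    t=np.linspace(0,6.283,60);c=np.array([proj(im,p+r.apply([rad*np.cos(a),rad*np.sin(a),dz])) for a in t])
    print(dz,c.min(0),c.max(0))
print("fork z",np.median(P[200:210,230:235,2]))
E
```

```text
[ 620.16099308 -113.92573825  105.11418283]
225 [ 612.5 -114.    47.7] [197 197 205]
227 [ 623.2 -113.1   74.8] [ 95 117 125]
229 [ 623.  -113.1   77.2] [111 110 109]
231 [ 622.9 -113.1   79.7] [110 111 109]
233 [ 623.5 -113.    83.6] [112 112 110]
235 [ 623.6 -113.    86.2] [111 112 111]
237 [ 628.3 -112.6   98.5] [114 115 114]
239 [ 628.5 -112.5  101. ] [115 115 115]
241 [ 627.8 -112.6  101.9] [167 167 165]
243 [ 626.1 -112.7  100.6] [156 155 155]
245 [ 625.5 -112.8  101.7] [153 153 152]
knob (876, array([ 619.1, -112.7,  121.9]), array([ 621.4, -112.6,  123. ])) 128.80618550610006
33.6 [251.1 223.9] [263.1 234.8]
32.4 [248.5 222.4] [265.7 238.1]
7.6 [237.8 232.9] [277.  268.1]
3.6 [237.4 236.5] [277.5 272.3]
-18.4 [241.8 265.5] [274.  293.5]
fork z 58.056638284298
```

>>> servo_tool(targets=[{"dx": 1.0,"dy": -0.6,"dz": 4,"rx": 0,"ry": 0,"rz": 0,"hand": 255},{"dx": 1.0,"dy": -0.6,"dz": 9,"rx": 0,"ry": 0,"rz": 0,"hand": 255},{"dx": 1.0,"dy": -0.6,"dz": 13,"rx": 0,"ry": 0,"rz": 0,"hand": 255},{"dx": 1.0,"dy": -0.6,"dz": 15,"rx": 0,"ry": 0,"rz": 0,"hand": 255},{"dx": 1.0,"dy": -0.6,"dz": 17,"rx": 0,"ry": 0,"rz": 0,"hand": 255},{"dx": 1.0,"dy": -0.6,"dz": 19,"rx": 0,"ry": 0,"rz": 0,"hand": 255},{"dx": 1.0,"dy": -0.6,"dz": 19,"rx": 0,"ry": 0,"rz": 0,"hand": 255}])

```text
time: 7.17
tcp_pos: [620.7, -113.1, 84.3]
orientation: [-0.0, 0.999, 0.039, -0.0]
force: [-0.4, 0.3, -0.4]
opening: 0.143
grasp_force: 39.3
```

>>> servo_tool(targets=[{"dx": 0,"dy": 0,"dz": 3,"rx": 0,"ry": 0,"rz": 0,"hand": 255},{"dx": 0,"dy": 0,"dz": 6,"rx": 0,"ry": 0,"rz": 0,"hand": 255},{"dx": 0,"dy": 0,"dz": 9,"rx": 0,"ry": 0,"rz": 0,"hand": 255},{"dx": 0,"dy": 0,"dz": 12,"rx": 0,"ry": 0,"rz": 0,"hand": 255},{"dx": 0,"dy": 0,"dz": 15,"rx": 0,"ry": 0,"rz": 0,"hand": 255},{"dx": 0,"dy": 0,"dz": 17,"rx": 0,"ry": 0,"rz": 0,"hand": 255},{"dx": 0,"dy": 0,"dz": 17,"rx": 0,"ry": 0,"rz": 0,"hand": 255}])

```text
time: 7.75
tcp_pos: [620.6, -113.0, 67.3]
orientation: [-0.0, 0.999, 0.039, -0.0]
force: [-0.3, -0.2, 0.1]
opening: 0.138
grasp_force: 39.3
```

Smooth. I'll press on gently until contact.

>>> servo_tool(targets=[{"dx": 0,"dy": 0,"dz": 1,"rx": 0,"ry": 0,"rz": 0,"hand": 255},{"dx": 0,"dy": 0,"dz": 2,"rx": 0,"ry": 0,"rz": 0,"hand": 255},{"dx": 0,"dy": 0,"dz": 3,"rx": 0,"ry": 0,"rz": 0,"hand": 255},{"dx": 0,"dy": 0,"dz": 3,"rx": 0,"ry": 0,"rz": 0,"hand": 255}])

```text
time: 8.08
tcp_pos: [621.2, -113.2, 65.6]
orientation: [0.0, 0.999, 0.039, 0.0]
force: [-0.4, -0.1, 2.7]
opening: 0.142
grasp_force: 39.8
```

>>> servo_tool(targets=[{"dx": 0,"dy": 0,"dz": 1,"rx": 0,"ry": 0,"rz": 0,"hand": 255},{"dx": 0,"dy": 0,"dz": 1.5,"rx": 0,"ry": 0,"rz": 0,"hand": 255},{"dx": 0,"dy": 0,"dz": 1.5,"rx": 0,"ry": 0,"rz": 0,"hand": 255}])

```text
time: 8.33
tcp_pos: [621.3, -113.2, 65.2]
orientation: [-0.0, 0.999, 0.039, 0.0]
force: [-3.5, 0.7, 11.3]
opening: 0.144
grasp_force: 40.5
```

>>> servo_tool(targets=[{"dx": 0,"dy": 0,"dz": -1,"rx": 0,"ry": 0,"rz": 0,"hand": 110},{"dx": 0,"dy": 0,"dz": -1,"rx": 0,"ry": 0,"rz": 0,"hand": 110},{"dx": 0,"dy": 0,"dz": -1,"rx": 0,"ry": 0,"rz": 0,"hand": 110},{"dx": 0,"dy": 0,"dz": -1,"rx": 0,"ry": 0,"rz": 0,"hand": 110},{"dx": 0,"dy": 0,"dz": -20,"rx": 0,"ry": 0,"rz": 0,"hand": 110},{"dx": 0,"dy": 0,"dz": -50,"rx": 0,"ry": 0,"rz": 0,"hand": 110},{"dx": -15,"dy": -20,"dz": -85,"rx": 0,"ry": 0,"rz": 0,"hand": 80},{"dx": -40,"dy": -45,"dz": -85,"rx": 0,"ry": 0,"rz": 0,"hand": 80},{"dx": -40,"dy": -45,"dz": -85,"rx": 0,"ry": 0,"rz": 0,"hand": 80},{"dx": -40,"dy": -45,"dz": -85,"rx": 0,"ry": 0,"rz": 0,"hand": 80}])

```text
time: 9.17
tcp_pos: [576.3, -69.5, 148.7]
orientation: [-0.001, 0.999, 0.041, -0.0]
force: [-0.7, 0.5, -0.1]
opening: 0.687
grasp_force: 0.0
```

```bash
python3 - <<'E'
from h import *
im=get_image("wrist");P=cloud(im);p,r=tool();print(p,r.as_matrix()[:2,:2].round(4))
for t in["pin_collar","grip_post","index_mark","tube_notch"]:
    for q in tip_of("wrist",t)[:1]:print(t,round(q["conf"],2),toW(im,q["location"]).round(1))
Q=P[red(im)];Q=Q[np.hypot(Q[:,0]-620,Q[:,1]+112)<30];print("knob",stat(Q,80,90),np.percentile(Q[:,2],[5,95]))
Q=P.reshape(-1,3);Q=Q[(abs(Q[:,2]-88)<2)&(abs(Q[:,0]-613)<25)&(abs(Q[:,1]+28)<25)];print("post",len(Q),cv2.minAreaRect(Q[:,:2].astype(np.float32)))
for z,n in((46,"idx"),(48,"rol")):print(n,proj(im,[660,-12,46]) if n=="idx" else proj(im,[647.5,-180,48]))
cv2.imwrite("pics/w5.png",im["color"])
E
```

```text
[577.42164429 -70.86348066 148.46822068] [[ 0.9968  0.0798]
 [ 0.0798 -0.9968]]
pin_collar 0.7 [ 619.4 -108.6   55.8]
grip_post 0.83 [615.  -29.9  87.2]
index_mark 0.57 [632.5 -14.4  36.7]
tube_notch 0.57 [ 644.9 -176.7   40.5]
knob (358, array([ 619.7, -112.1,   82.9]), array([ 620. , -111.9,   83.8])) [68.22246438 84.84446505]
post 806 ((613.422607421875, -27.60588264465332), (23.763521194458008, 13.938005447387695), 3.826350688934326)
idx [184.4  72.6]
rol [419.2 110.9]
```

View pics/w5.png

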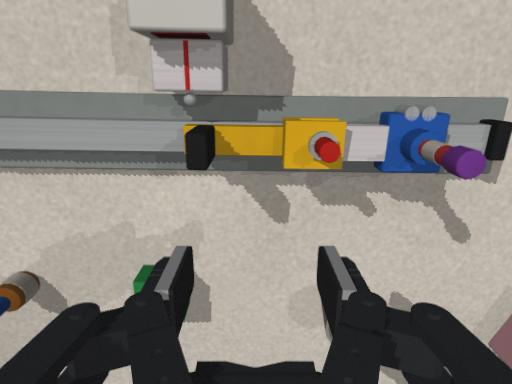

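The pin is home: its knob is at (327,148) and its top at height 84. The post is at (200,146) and the index line at (187,65). I'll measure the travel, then grip the post.

```bash
python3 - <<'E'
from h import *
im=get_image("wrist");P=cloud(im)
m=red(im);m[:38]=0;m[94:]=0;m[:,:170]=0;m[:,205:]=0
v,u=np.nonzero(m);L=np.array([onplane(im,(a,b),46) for a,b in zip(u+0.,v+0.)]);print(len(L),L[:,0].min(),L[:,0].max())
d=np.array([-.0745,.9972])
R1=onplane(im,(412,113),48);R2=onplane(im,(429,113),48);print(R1,R2,"line med",np.median(L,0))
fh=np.array([619.6,-112.1])
print("idx s",np.median(L@d),"notch s rollers",(R1+R2)/2@d,"notch from pin",fh@d-70, "post-155",np.array([613.4,-27.6])@d-155)
print("travel",np.median(L@d)-fh@d+70)
E
```

```text
199 648.9 680.5
[ 647.1 -178.3] [ 647.9 -190.2] line med [665.5 -12.5]
idx s -62.34794 notch s rollers -231.97285 notch from pin -227.94632000000001 post-155 -228.22102
travel 165.59838000000002
```

>>> servo_tool(grip_force=60, targets=[{"dx": 20,"dy": -20,"dz": 5,"rx": 0,"ry": 0,"rz": 0,"hand": 80},{"dx": 39.5,"dy": -40.5,"dz": 20,"rx": 0,"ry": 0,"rz": 0,"hand": 80},{"dx": 39.5,"dy": -40.5,"dz": 40,"rx": 0,"ry": 0,"rz": 0,"hand": 80},{"dx": 39.5,"dy": -40.5,"dz": 70,"rx": 0,"ry": 0,"rz": 0,"hand": 80},{"dx": 39.5,"dy": -40.5,"dz": 95,"rx": 0,"ry": 0,"rz": 0,"hand": 80},{"dx": 39.5,"dy": -40.5,"dz": 95,"rx": 0,"ry": 0,"rz": 0,"hand": 80},{"dx": 39.5,"dy": -40.5,"dz": 95,"rx": 0,"ry": 0,"rz": 0,"hand": 255},{"dx": 39.5,"dy": -40.5,"dz": 95,"rx": 0,"ry": 0,"rz": 0,"hand": 255},{"dx": 39.5,"dy": -40.5,"dz": 95,"rx": 0,"ry": 0,"rz": 0,"hand": 255},{"dx": 39.5,"dy": -40.5,"dz": 95,"rx": 0,"ry": 0,"rz": 0,"hand": 255},{"dx": 39.5,"dy": -40.5,"dz": 95,"rx": 0,"ry": 0,"rz": 0,"hand": 255},{"dx": 39.5,"dy": -40.5,"dz": 95,"rx": 0,"ry": 0,"rz": 0,"hand": 255}])

```text
time: 10.47
tcp_pos: [615.1, -28.2, 55.0]
orientation: [0.0, 0.999, 0.039, 0.002]
force: [-0.3, -0.2, 6.6]
opening: 0.154
grasp_force: 59.5
```

>>> servo_tool(targets=[{"dx": 0,"dy": -4,"dz": 0,"rx": 0,"ry": 0,"rz": 0,"hand": 255},{"dx": 0,"dy": -12,"dz": 0,"rx": 0,"ry": 0,"rz": 0,"hand": 255},{"dx": 0.1,"dy": -24,"dz": 0,"rx": 0,"ry": 0,"rz": 0,"hand": 255},{"dx": 0.2,"dy": -36,"dz": 0,"rx": 0,"ry": 0,"rz": 0,"hand": 255},{"dx": 0.3,"dy": -48,"dz": 0,"rx": 0,"ry": 0,"rz": 0,"hand": 255},{"dx": 0.4,"dy": -60,"dz": 0,"rx": 0,"ry": 0,"rz": 0,"hand": 255},{"dx": 0.5,"dy": -72,"dz": 0,"rx": 0,"ry": 0,"rz": 0,"hand": 255},{"dx": 0.6,"dy": -84,"dz": 0,"rx": 0,"ry": 0,"rz": 0,"hand": 255},{"dx": 0.6,"dy": -94,"dz": 0,"rx": 0,"ry": 0,"rz": 0,"hand": 255},{"dx": 0.7,"dy": -102,"dz": 0,"rx": 0,"ry": 0,"rz": 0,"hand": 255},{"dx": 0.7,"dy": -108,"dz": 0,"rx": 0,"ry": 0,"rz": 0,"hand": 255},{"dx": 0.7,"dy": -110,"dz": 0,"rx": 0,"ry": 0,"rz": 0,"hand": 255}])

```text
time: 11.47
tcp_pos: [607.5, 82.7, 55.0]
orientation: [-0.0, 0.999, 0.04, 0.002]
force: [1.1, -1.8, 7.8]
opening: 0.153
grasp_force: 59.7
```

```bash
python3 - <<'E'
from h import *
im=get_image("wrist");p,r=tool();print(p)
Q=cloud(im)[red(im)];print(stat(Q[np.hypot(Q[:,0]-612,Q[:,1]+2)<35],78,90))
print("pred notch",proj(im,[638.5,-71,48]),"idx",proj(im,[650,-13.5,46]))
cv2.imwrite("pics/w6.png",im["color"])
E
```

```text
[607.43360979  82.79229499  54.99611658]
(1108, array([612.2,  -1.1,  81.9]), array([6.133e+02, 3.000e-01, 8.360e+01]))
pred notch [583.  217.7] idx [465.8 184.6]
```

View pics/w6.png

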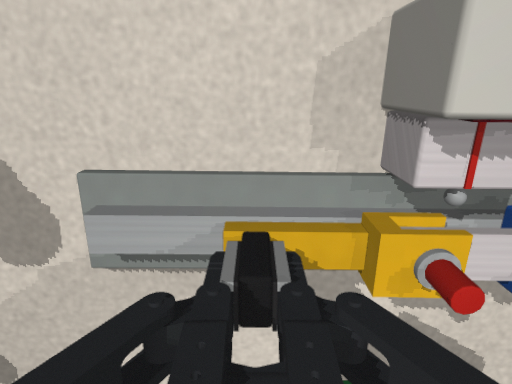

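The picture shows the pin knob at (455,280), the index line from (482,122) to (470,188), and the ball at (456,198). The rail and bar are aligned with the grip.

```bash
python3 - <<'E'
from h import *
im=get_image("wrist");m=red(im);m[:125]=0;m[192:]=0
v,u=np.nonzero(m);L=np.array([onplane(im,(a,b),46) for a,b in zip(u+0.,v+0.)])
print(len(L),np.median(L,0)); k=L[:,0].argsort();print(L[k[:5]].mean(0),L[k[-5:]].mean(0))
a=onplane(im,(80,171),0) ;print("rail edges",a,onplane(im,(80,182),6))
d=np.array([-.0745,.9972])
for c in((611.9,-1.6),(612.2,-1.1)):print("remain",np.median(L@d)-(np.array(c)@d-70))
E
```

```text
464 [663.15 -13.5 ]
[648.4  -14.52] [678. -13.]
rail edges [628.7 193.4] [623.6 190.9]
remain 54.223780000000005
remain 53.74753
```

>>> servo_tool(targets=[{"dx": 0,"dy": -6,"dz": 0,"rx": 0,"ry": 0,"rz": 0,"hand": 255},{"dx": 0.1,"dy": -14,"dz": 0,"rx": 0,"ry": 0,"rz": 0,"hand": 255},{"dx": 0.1,"dy": -22,"dz": 0,"rx": 0,"ry": 0,"rz": 0,"hand": 255},{"dx": 0.2,"dy": -29,"dz": 0,"rx": 0,"ry": 0,"rz": 0,"hand": 255},{"dx": 0.2,"dy": -34,"dz": 0,"rx": 0,"ry": 0,"rz": 0,"hand": 255},{"dx": 0.2,"dy": -38,"dz": 0,"rx": 0,"ry": 0,"rz": 0,"hand": 255},{"dx": 0.2,"dy": -40,"dz": 0,"rx": 0,"ry": 0,"rz": 0,"hand": 255},{"dx": 0.2,"dy": -40,"dz": 0,"rx": 0,"ry": 0,"rz": 0,"hand": 255}])

```text
time: 12.23
tcp_pos: [604.7, 122.1, 55.0]
orientation: [-0.0, 0.999, 0.039, 0.002]
force: [0.5, 0.9, 6.9]
opening: 0.156
grasp_force: 59.6
```

>>> servo_tool(targets=[{"dx": 0,"dy": -2,"dz": 0,"rx": 0,"ry": 0,"rz": 0,"hand": 255},{"dx": 0,"dy": -4,"dz": 0,"rx": 0,"ry": 0,"rz": 0,"hand": 255},{"dx": 0,"dy": -4,"dz": 0,"rx": 0,"ry": 0,"rz": 0,"hand": 255}])

```text
time: 12.48
tcp_pos: [604.5, 125.6, 55.0]
orientation: [-0.0, 0.999, 0.039, 0.002]
force: [0.8, -1.2, 6.5]
opening: 0.152
grasp_force: 59.6
```

>>> servo_tool(targets=[{"dx": 0,"dy": -1,"dz": 0,"rx": 0,"ry": 0,"rz": 0,"hand": 255},{"dx": 0,"dy": -2,"dz": 0,"rx": 0,"ry": 0,"rz": 0,"hand": 255},{"dx": 0,"dy": -2,"dz": 0,"rx": 0,"ry": 0,"rz": 0,"hand": 255}])

```text
time: 12.73
tcp_pos: [604.4, 126.5, 55.0]
orientation: [0.0, 0.999, 0.039, 0.002]
force: [1.7, -2.6, 5.3]
opening: 0.151
grasp_force: 59.5
```

>>> servo_tool(targets=[{"dx": 0,"dy": -1,"dz": 0,"rx": 0,"ry": 0,"rz": 0,"hand": 255},{"dx": 0,"dy": -2,"dz": 0,"rx": 0,"ry": 0,"rz": 0,"hand": 255},{"dx": 0,"dy": -2,"dz": 0,"rx": 0,"ry": 0,"rz": 0,"hand": 255}])

```text
time: 12.98
tcp_pos: [604.4, 127.0, 54.9]
orientation: [0.001, 0.999, 0.038, 0.002]
force: [2.2, -5.7, 5.5]
opening: 0.157
grasp_force: 59.4
```

>>> servo_tool(targets=[{"dx": 0,"dy": -1,"dz": 0,"rx": 0,"ry": 0,"rz": 0,"hand": 255},{"dx": 0,"dy": -1,"dz": 0,"rx": 0,"ry": 0,"rz": 0,"hand": 255}])

```text
time: 13.15
tcp_pos: [604.4, 127.2, 54.9]
orientation: [0.002, 0.999, 0.038, 0.002]
force: [2.6, -6.5, 5.4]
opening: 0.16
grasp_force: 59.4
```

>>> servo_tool(targets=[{"dx": 0,"dy": -1,"dz": 0,"rx": 0,"ry": 0,"rz": 0,"hand": 255},{"dx": 0,"dy": -1,"dz": 0,"rx": 0,"ry": 0,"rz": 0,"hand": 255}])

```text
time: 13.32
tcp_pos: [604.4, 127.4, 54.8]
orientation: [0.002, 0.999, 0.038, 0.002]
force: [2.6, -7.0, 5.7]
opening: 0.155
grasp_force: 59.4
```

>>> servo_tool(targets=[{"dx": 0,"dy": -1,"dz": 0,"rx": 0,"ry": 0,"rz": 0,"hand": 255},{"dx": 0,"dy": -1,"dz": 0,"rx": 0,"ry": 0,"rz": 0,"hand": 255}])

```text
time: 13.48
tcp_pos: [604.4, 127.5, 54.8]
orientation: [0.003, 0.999, 0.038, 0.002]
force: [2.2, -9.4, 4.6]
opening: 0.156
grasp_force: 59.4
```

>>> servo_tool(targets=[{"dx": 0,"dy": -1,"dz": 0,"rx": 0,"ry": 0,"rz": 0,"hand": 255},{"dx": 0,"dy": -1,"dz": 0,"rx": 0,"ry": 0,"rz": 0,"hand": 255}])

```text
time: 13.65
tcp_pos: [604.4, 127.9, 54.7]
orientation: [0.003, 0.999, 0.037, 0.002]
force: [2.3, -9.1, 5.3]
opening: 0.152
grasp_force: 59.5
```

>>> servo_tool(targets=[{"dx": 0,"dy": -1,"dz": 0,"rx": 0,"ry": 0,"rz": 0,"hand": 255},{"dx": 0,"dy": -1,"dz": 0,"rx": 0,"ry": 0,"rz": 0,"hand": 255}])

```text
time: 13.82
tcp_pos: [604.4, 128.5, 54.8]
orientation: [0.003, 0.999, 0.037, 0.002]
force: [2.0, -10.1, 5.4]
opening: 0.155
grasp_force: 59.5
```

>>> servo_tool(targets=[{"dx": 0,"dy": -1,"dz": 0,"rx": 0,"ry": 0,"rz": 0,"hand": 255},{"dx": 0,"dy": -1,"dz": 0,"rx": 0,"ry": 0,"rz": 0,"hand": 255}])

```text
time: 13.98
tcp_pos: [604.2, 130.5, 54.8]
orientation: [0.003, 0.999, 0.038, 0.002]
force: [2.0, -7.4, 5.1]
opening: 0.157
grasp_force: 59.6
```

>>> servo_tool(targets=[{"dx": 0,"dy": -1,"dz": 0,"rx": 0,"ry": 0,"rz": 0,"hand": 255},{"dx": 0,"dy": -1,"dz": 0,"rx": 0,"ry": 0,"rz": 0,"hand": 255}])

```text
time: 14.15
tcp_pos: [604.0, 132.8, 54.9]
orientation: [0.002, 0.999, 0.038, 0.002]
force: [1.4, -6.1, 5.2]
opening: 0.15
grasp_force: 59.6
```

>>> servo_tool(targets=[{"dx": 0,"dy": 0,"dz": 0,"rx": 0,"ry": 0,"rz": 0,"hand": 255},{"dx": 0,"dy": 0,"dz": 0,"rx": 0,"ry": 0,"rz": 0,"hand": 255}])

```text
time: 14.32
tcp_pos: [604.0, 133.2, 54.9]
orientation: [0.002, 0.999, 0.038, 0.002]
force: [1.6, -5.1, 5.3]
opening: 0.157
grasp_force: 59.6
```

>>> servo_tool(targets=[{"dx": 0,"dy": -1,"dz": 0,"rx": 0,"ry": 0,"rz": 0,"hand": 255},{"dx": 0,"dy": -1,"dz": 0,"rx": 0,"ry": 0,"rz": 0,"hand": 255}])

```text
time: 14.48
tcp_pos: [603.8, 135.5, 54.9]
orientation: [0.001, 0.999, 0.038, 0.002]
force: [1.4, -3.1, 6.3]
opening: 0.156
grasp_force: 59.7
```

>>> servo_tool(targets=[{"dx": 0,"dy": -0.5,"dz": 0,"rx": 0,"ry": 0,"rz": 0,"hand": 255},{"dx": 0,"dy": -0.5,"dz": 0,"rx": 0,"ry": 0,"rz": 0,"hand": 255}])

```text
time: 14.65
tcp_pos: [603.7, 136.9, 55.0]
orientation: [0.0, 0.999, 0.039, 0.002]
force: [1.0, -2.3, 5.5]
opening: 0.155
grasp_force: 59.7
```

```bash
python3 - <<'E'
from h import *
im=get_image("wrist");p,r=tool();s=observe();print(p,s["force"],s["time"])
Q=cloud(im)[red(im)];print(stat(Q[np.hypot(Q[:,0]-608,Q[:,1]-49)<30],78,90))
t=get_image("top")
for c,i in(("top",t),("side",get_image("side"))):
  for n in("tube_notch","index_mark","fork_hole","grip_post","carriage"):
    for q in tip_of(c,n)[:1]:print(c,n,round(q["conf"],2),toW(i,q["location"]).round(1))
E
```

```text
[603.69597941 137.02840334  54.98234264] [ 1.76286291 -1.94759088  5.19709947] 14.7
(1108, array([608.5,  53. ,  81.8]), array([609.5,  54.5,  83.5]))
top tube_notch 0.74 [636.9 -18.7  40.3]
top index_mark 0.86 [639.1 -14.7  38. ]
top fork_hole 0.72 [612.3  55.4  63. ]
top grip_post 0.82 [606.5 132.   86. ]
top carriage 0.71 [614.  -21.   26.9]
side tube_notch 0.96 [635.1 -18.4  40.3]
side index_mark 0.53 [ 441.8 -380.4   -0.7]
side fork_hole 0.87 [605.7  52.5  56.1]
side grip_post 0.9 [602.4 138.7  88.1]
side carriage 0.73 [616.8 -17.9  30.3]
```

>>> servo_tool(targets=[{"dx": 0,"dy": 0,"dz": 0,"rx": 0,"ry": 0,"rz": 0,"hand": 255},{"dx": 0,"dy": 0,"dz": 0,"rx": 0,"ry": 0,"rz": 0,"hand": 255},{"dx": 0,"dy": 0,"dz": 0,"rx": 0,"ry": 0,"rz": 0,"hand": 255},{"dx": 0,"dy": 0,"dz": 0,"rx": 0,"ry": 0,"rz": 0,"hand": 255}])

```text
time: 15.63
tcp_pos: [603.6, 137.1, 55.0]
orientation: [0.0, 0.999, 0.039, 0.002]
force: [1.6, -2.4, 4.8]
opening: 0.156
grasp_force: 59.7
```

```bash
python3 - <<'E'
from h import *
im=get_image("side");print(observe()["force"],tool()[0])
for y in(-13,-14.5,-16):print(y,proj(im,[649,y,46]),proj(im,[635,y-1,48]))
u,v=proj(im,[640,-14,48]).astype(int);print(u-30,v-30)
cv2.imwrite("pics/s2.png",cv2.resize(im["color"][v-30:v+30,u-30:u+30],(600,600),interpolation=cv2.INTER_CUBIC))
E
```

```text
[ 1.4566149  -1.86004946  5.73610838] [603.66634977 137.08785172  54.98944977]
-13 [222.6 190.8] [227.7 191.7]
-14.5 [222.8 190.4] [227.9 191.3]
-16 [223.1 190. ] [228.2 190.9]
195 161
```

View pics/s2.png

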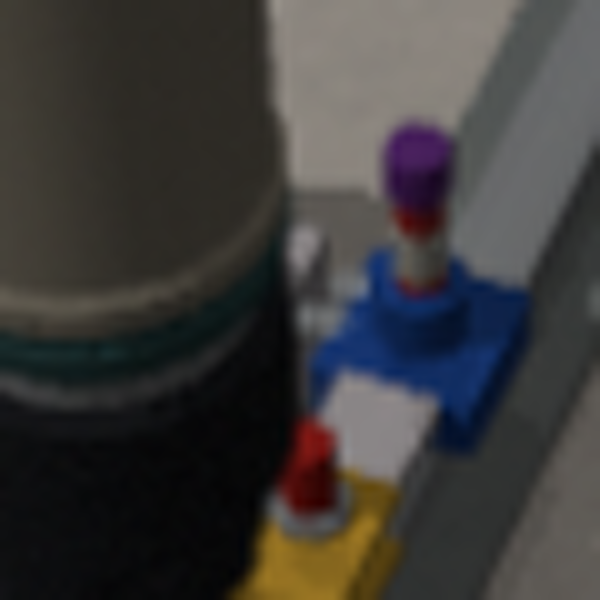

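The crop shows the pin seated at (312,470) and the carriage coupled, but the arm hides the nose. I'll probe the detent with a small nudge.

>>> servo_tool(targets=[{"dx": 0,"dy": -1,"dz": 0,"rx": 0,"ry": 0,"rz": 0,"hand": 255},{"dx": 0,"dy": -1,"dz": 0,"rx": 0,"ry": 0,"rz": 0,"hand": 255},{"dx": 0,"dy": -1,"dz": 0,"rx": 0,"ry": 0,"rz": 0,"hand": 255},{"dx": 0,"dy": -1,"dz": 0,"rx": 0,"ry": 0,"rz": 0,"hand": 255}])

```text
time: 16.02
tcp_pos: [603.6, 138.5, 55.0]
orientation: [0.0, 0.999, 0.039, 0.002]
force: [1.3, -0.5, 5.3]
opening: 0.151
grasp_force: 59.7
```

>>> servo_tool(targets=[{"dx": 0,"dy": -0.7,"dz": 0,"rx": 0,"ry": 0,"rz": 0,"hand": 255},{"dx": 0,"dy": -0.7,"dz": 0,"rx": 0,"ry": 0,"rz": 0,"hand": 255},{"dx": 0,"dy": -0.7,"dz": 0,"rx": 0,"ry": 0,"rz": 0,"hand": 255},{"dx": 0,"dy": -0.7,"dz": 0,"rx": 0,"ry": 0,"rz": 0,"hand": 255}])

```text
time: 16.35
tcp_pos: [603.6, 138.7, 55.0]
orientation: [0.0, 0.999, 0.039, 0.002]
force: [1.7, -2.0, 5.9]
opening: 0.154
grasp_force: 59.6
```

```bash
python3 - <<'E'
from h import *
im=get_image("wrist");P=cloud(im);print(tool()[0],observe()["force"])
Q=P[red(im)];d=np.array([-.0745,.9972]);n,c,_=stat(Q[np.hypot(Q[:,0]-608,Q[:,1]-53)<30],78,90);print(c,"notch s",c[:2]@d-70)
E
```

```text
[603.60195773 138.67180649  54.9837842 ] [ 1.30540802 -1.80118531  5.60633312]
[608.2  55.   81.7] notch s -60.46490000000001
```

```bash
python3 -c "
from bench import *
print(hand_in())"
```

```text
the job is handed in; nothing more can be done
None
```

The pin is fully home and was released before the shuttle moved, and the job is handed in with the gripper still holding the post and the shuttle in the reader notch; I judged the notch from force and position, within about 1–2 mm, because the arm hid the reader nose.

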